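Hold the long lens barrel home in the V-block

TASK

Take the longer of the two black lens barrels from its rest and lay it in the steel V-block, its narrow snout up against the end stop, so that it lies along the groove and bears on both faces of the V. Press it down firmly but gently, with 10 to 15 N, and finish while still holding it pressed there for the alignment reading: do not let go. Leave the shorter barrel and the other things on the bench where they are.

Things in the scene. Friction and masses are not known exactly. Their poses are not given: they have to be found in the camera images.
- long_barrel_center (a point): Centre of the long lens barrel, on its axis: a black cylinder 48 mm in diameter and 90 mm long, with a narrower bright metal snout (28 mm diameter, 12 mm long) on one end and flat glass on the other; about 0.25 kg. x runs along its axis towards the snout. At the start it lies level on its rest, its centre 38 mm above the table.
- rest_long: Fixed grey plastic rest of the long barrel, origin under the barrel's centre, x along the barrel. Plate 130 x 56 x 6 mm with two low saddles 16 to 24 mm either side of the middle; these end 18 mm below the barrel's axis and reach 18 mm to each side of it, so that fingers can close across the barrel from above. Either barrel may be the nearer to the V-block.
- long_barrel_tip (a point): Centre of the end of the long barrel's snout, 57 mm from the barrel's centre along its x axis.
- short_barrel_center (a point): Centre of the shorter lens barrel, to be left on its rest: like the long one (48 mm diameter, same snout, same kind of rest) but its black part is only 56 mm long.
- seat (a point): Point fixed to the V-block: where the centre of the long barrel lies when fully seated with its snout on the end stop; 80 mm above the table. x runs along the groove towards the end stop, y to its left, z up. The groove is 80 mm long (x from -40 to 40 mm of this point), open above and at the end away from the stop.
- stop (a point): Centre of the end stop's face that the snout touches, 57 mm from the seat point along the groove (x). The stop is an upright rigid steel plate 8 mm thick, 36 mm wide, its top 12 mm above the seated barrel's axis.
- vblock: The rigid steel V-block, fixed to the table; origin at the table surface under the seat point, same axes. Narrower than the barrel: 36 mm over the top edges of the V, at most 42 mm just beneath; these edges lie 16 mm below the seated barrel's axis, so that fingers gripping the barrel's sides pass outside the block. Foot plate 150 x 78 x 12 mm.
- face_left: Left (+y) face of the V, steel, inclined 40 degrees from level, falling towards the middle; the seated barrel touches it along a line 15 mm left of and 18 mm below the barrel's axis. Origin and axes as the V-block's.
- face_right: Right (-y) face of the V, the mirror image of the left one. Origin and axes as the V-block's.
- long_barrel: The long lens barrel as a body; same origin and axes as its centre point.
- vial_a: Bystander: small capped amber vial, 28 mm diameter, 62 mm tall. Origin at its underside or axis; leave it where it is.
- vial_b: Bystander: small capped amber vial, 28 mm diameter, 62 mm tall. Origin at its underside or axis; leave it where it is.
- jar: Bystander: white capped jar, 56 mm diameter, 70 mm tall. Origin at its underside or axis; leave it where it is.
- lens_cap: Bystander: flat black lens cap, 52 mm diameter, 12 mm thick. Origin at its underside or axis; leave it where it is.
- brush: Bystander: brush about 150 mm long lying on the table. Origin at its underside or axis; leave it where it is.
- tip_box: Bystander: white pipette-tip box 85 x 120 mm, 54 mm tall. Origin at its underside or axis; leave it where it is.
There are look-alikes about, which are no part of the job. What is shaped like the long_barrel but orange is not meant.

How it is judged:
By the outcome, as a careful person would: the job done as asked, in the order asked, and still so for the second after the job is handed in, while the arm keeps its last pose, push and grip.
It also fails if it takes over 45 s, if anything falls off the work surface, if the arm or the gripper's body presses on something with over 40 N, if the wrist force passes 120 N, or if a joint passes its speed limit or range.

ROBOT

A 6-joint arm with a two-finger parallel gripper is mounted at the origin on the work surface. World frame = base frame: x ahead of the robot, y to its left, z up, the work surface at z = 0. Lengths are in m, angles in rad, forces in N, time in s.
With the tool pointing down it reaches from about 0.35 to 0.775 m from the base axis. Payload 5.5 kg.
Tool frame: the origin (TCP) lies at the very end of the fingers, on their centre line; the grasp point (between the pads) lies 19 mm behind it; x points along the fingers, y is the direction in which the jaws open and shut, and the axes are right-handed (so a half turn about x gives the same grasp; the last joint's range is limited). The gripper opens to 85 mm and grips with 20 to 120 N. Pads are 22 mm wide; open, the fingers measure 114 mm over their backs; the gripper's body (76 mm by 85 mm) begins 54 mm behind the grasp point. The pads swing forward as they close: fully open they stand 13 mm farther back than shut.
Start: joints at [1.144, 0.313, 0.046, 1.304, 0, 1.431], TCP at [0.163, 0.552, 0.231] pointing down, gripper open.
Joint ranges: [-2.76, 2.76], [-0.86, 1.69], [-1.03, 1.26], [-2.2, 2.34], [-1.47, 1.5], [-3.14, 3.14]. Speed limits (rad/s): [2.57, 2.57, 3.14, 3.14, 3.14, 3.14].

INTERFACE

Orientations are given as a unit quaternion [w, x, y, z].
In Python, from workcell import env gives the robot as it stands.
- The arm moves only by the tool drive_tool, never from a script. Its argument "plan" is a list that holds one entry, the list of rows, each a list of 7 numbers: the shift along the tool's x, y, z in cm, then the turn, a rotation vector about the tool's x, y, z in degrees, then the opening, from 0 (shut) to 1 (fully open). In form: [[[tx, ty, tz, wx, wy, wz, fingers], ...]]. A call has exactly 5 rows; each row shifts and turns the commanded pose from where the row before left it, along the tool's axes as they then stand; what a row does not reach is not made up. A row lasts 1/12 s, in which the tool goes at most 41.7 mm and 7.16 degrees, less where a joint would pass 70% of its speed; a pose out of reach is approached as far as the arm can. A call with a gripper value outside its range is refused whole. The fingers move at their own pace and stop on an object; "squeeze" is the grip in N (left out, the last holds). Time passes only in rows, so rows that do not move let the fingers close, or fill a call up. It gives the time, the measured TCP pose, the force and the opening at its end, in the units of the state.
- env.get_state(): the state, without advancing time (a new reading comes with each control period).
- env.read_camera(name): name is "scene" or "top"; returns the picture (400x640x3 uint8, red, green, blue); there is no depth.
- env.camera_model(name): a dict with "camera_matrix" (3x3 intrinsics, pixels), "camera_from_world" (4x4, takes a point from world to camera coordinates). Camera axes: x right, y down, z forward; pixel columns grow to the right and rows downward; lengths in m; the calibration is good to about 2 mm. A picture is of the moment at which its call begins. camera_model takes no time and is no camera call.
- env.hand_in(): hands the job in, once; it reports no verdict.
The state is a dict: "clock": time; "joint_pos": joint angles; "qvel": joint speeds; "tau": joint torques, N m; "tcp_pos": TCP position; "orientation": TCP orientation; "wrist_force": force on the tool from outside, world axes, zero at the start; "ft_torque": the same for the moment, N m; "finger_gap": finger opening in m.
Only numpy, scipy, OpenCV 4.12 (cv2) and the standard library are available. Lean on these libraries where they do the work, as an engineer would, in place of code of your own. Each camera call takes 0.05 s, during which the arm holds its last target.

## Working session

There is one attempt and no reset: what is moved stays moved. The work goes in short steps, Python scripts to look and compute and a tool call to move; the robot and the scene stay as the last step left them, time stands still between calls to the robot, and variables do not carry over. Pictures are saved under pics/ and viewed, and the job is handed in when it is done.

Besides the shell and the picture viewer there is one more tool, called after "Request:" in YAML: its name, and indented under it one key for each argument. drive_tool: Moves the arm, as the interface text tells. Its arguments: {"type":"object","properties":{"plan":{"type":"array","items":{"type":"array","items":{"type":"array","items":{"type":"number"}}}},"squeeze":{"type":"number"}},"required":["plan"]}

```bash
mkdir -p pics; ls; python3 - <<'E'
from workcell import env
import cv2, json
s=env.get_state(); print(s)
for n in("scene","top"):
    im=env.read_camera(n); cv2.imwrite(f"pics/{n}0.png",im[:,:,::-1]); m=env.camera_model(n); print(n,m)
E
```

```text
pics
{'clock': 0.0, 'joint_pos': array([ 1.14441317e+00,  3.14005059e-01,  4.49662837e-02,  1.30357502e+00,
       -7.08159245e-06,  1.43117909e+00]), 'qvel': array([ 0.00103899, -0.00020433, -0.00060478,  0.00089239,  0.00114804,
       -0.00145256]), 'tau': array([-9.32949806e-04, -4.80622566e+01,  2.98537123e+01,  1.93037849e-02,
       -3.23613631e-04, -1.09434328e-07]), 'tcp_pos': array([0.16244892, 0.55104712, 0.23040101]), 'orientation': array([ 0.69967332,  0.10042227,  0.70002737, -0.10165769]), 'wrist_force': array([-0.07631467, -0.32968196, -0.09614967]), 'ft_torque': array([-0.0045312 ,  0.03258357, -0.00478234]), 'finger_gap': 0.08560955792521756}
scene {'camera_matrix': array([[480.29136523,   0.        , 329.9888444 ],
       [  0.        , 480.29136523, 193.33247733],
       [  0.        ,   0.        ,   1.        ]]), 'camera_from_world': array([[-0.40980314,  0.91207794, -0.01323692,  0.26322166],
       [ 0.57499868,  0.24703138, -0.77996924, -0.25735969],
       [-0.7081228 , -0.32724505, -0.62567785,  1.55213866],
       [ 0.        ,  0.        ,  0.        ,  1.        ]])}
top {'camera_matrix': array([[422.69094393,   0.        , 322.95395086],
       [  0.        , 422.69094393, 198.07632942],
       [  0.        ,   0.        ,   1.        ]]), 'camera_from_world': array([[ 0.00512574, -0.99997361,  0.00514879, -0.01561793],
       [-0.99081288, -0.00577449, -0.13511662,  0.58010062],
       [ 0.13514278, -0.00440891, -0.99081633,  1.18737156],
       [ 0.        ,  0.        ,  0.        ,  1.        ]])}
```

View pics/scene0.png

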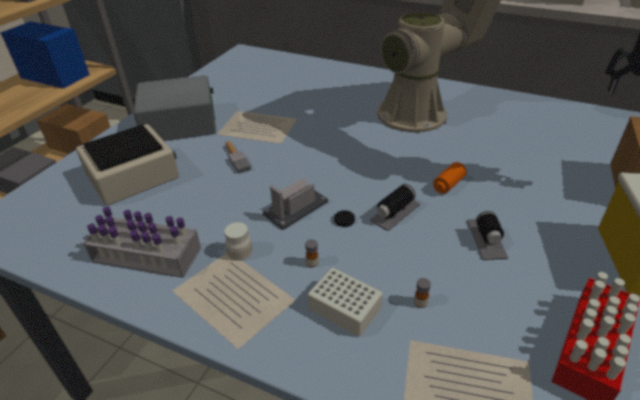

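View pics/top0.png

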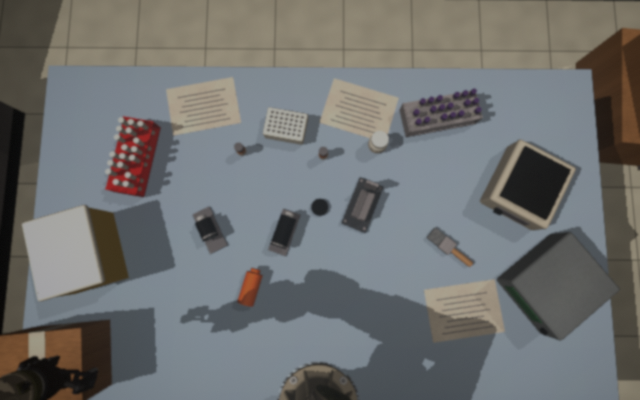

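Candidates for the long barrel: the black cylinder at top (284,230) / scene (396,202), the black one at top (207,225) / scene (489,228), the orange look-alike at top (249,287), and the flat lens cap at top (320,206). The first looks longer, so I'll check it in close crops.

```bash
python3 - <<'E'
import cv2, numpy as np
t=cv2.imread("pics/top0.png"); s=cv2.imread("pics/scene0.png")
def crop(im,x,y,w,h,k): return cv2.convertScaleAbs(cv2.resize(im[y:y+h,x:x+w],None,fx=k,fy=k,interpolation=cv2.INTER_CUBIC),alpha=1.6)
cv2.imwrite("pics/ctop.png",crop(t,185,165,210,100,3.8))
cv2.imwrite("pics/csc.png",crop(s,255,160,260,110,3))
E
```

```text
(no output)
```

View pics/ctop.png

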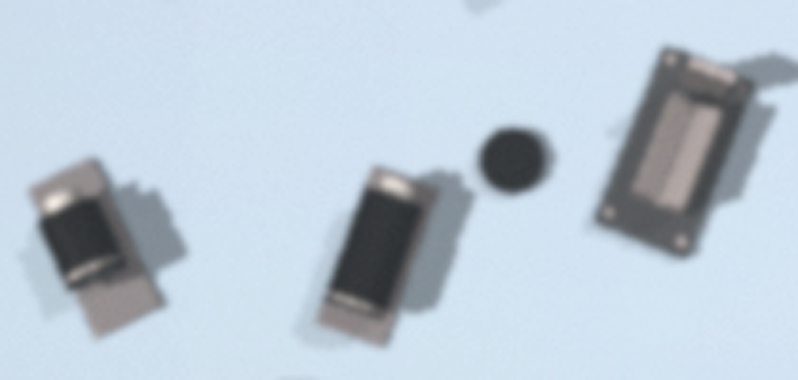

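View pics/csc.png

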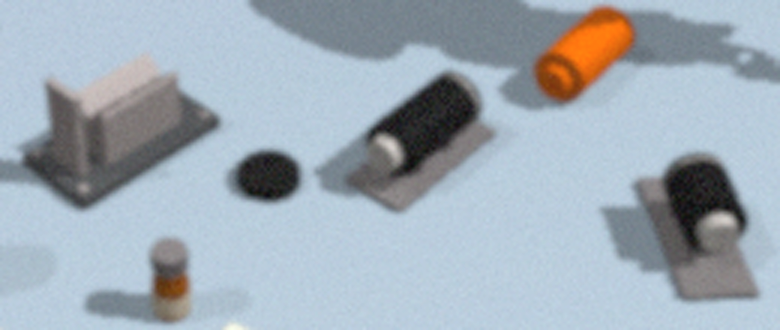

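The middle barrel (top 284,230) has about 1.6 times the black length of the left one, and is black with a bright snout pointing away from the robot, so it is the target. The V-block's stop is also at its far end (top 373,184). Next I measure the barrel axis from both views.

```bash
cat > h.py <<'E'
import cv2, numpy as np
from workcell import env
M={n:env.camera_model(n) for n in("scene","top")}
def cam(n):
    T=M[n]["camera_from_world"];K=M[n]["camera_matrix"];return K,T[:3,:3],T[:3,3]
def C(n): K,R,t=cam(n); return -R.T@t
def ray(n,uv):
    K,R,t=cam(n); d=R.T@np.linalg.solve(K,np.array([uv[0],uv[1],1.])); return d/np.linalg.norm(d)
def onz(n,uv,z): c=C(n);d=ray(n,uv); return c+d*(z-c[2])/d[2]
def proj(n,p): K,R,t=cam(n); q=K@(R@np.asarray(p,float)+t); return q[:2]/q[2]
def plane(n,a,b):
    v=np.cross(ray(n,a),ray(n,b)); return v/np.linalg.norm(v)
def tri(pa,pb):
    A=[];B=[]
    for n,uv in pa,pb:
        d=ray(n,uv);P=np.eye(3)-np.outer(d,d);A.append(P);B.append(P@C(n))
    A=np.vstack(A);B=np.hstack(B);x,*_=np.linalg.lstsq(A,B,rcond=None);return x
E
python3 - <<'E'
from h import *
U=8
for n,(x,y,w,h),th in(("top",(262,200,46,58),60),("scene",(365,175,62,60),60)):
    im=cv2.imread(f"pics/{n}0.png")[y:y+h,x:x+w]
    g=im.max(2)
    g=cv2.GaussianBlur(cv2.resize(g,None,fx=U,fy=U,interpolation=cv2.INTER_CUBIC),(0,0),3)
    print(n,np.percentile(g,[1,10,50,90]))
    m=(g<th).astype(np.uint8)
    cs,_=cv2.findContours(m,cv2.RETR_EXTERNAL,cv2.CHAIN_APPROX_NONE)
    c=max(cs,key=cv2.contourArea)
    r=cv2.minAreaRect(c); print((np.array(r[0])+.5)/U-.5+[x,y],np.array(r[1])/U,r[2])
    v=cv2.cvtColor(g,cv2.COLOR_GRAY2BGR); v=cv2.convertScaleAbs(v,alpha=1.5)
    cv2.drawContours(v,[c],-1,(0,0,255),1); cv2.drawContours(v,[cv2.boxPoints(r).astype(int)],-1,(0,255,0),1)
    cv2.imwrite(f"pics/b_{n}.png",v)
E
```

```text
top [ 34.  37. 131. 151.]
[284.16096497 230.26269341] [16.95995712 32.16567612] 19.440034866333008
scene [ 19.  27. 118. 138.]
[391.25762939 205.60026741] [20.96364784 49.51095581] 50.82634735107422
```

View pics/b_top.png

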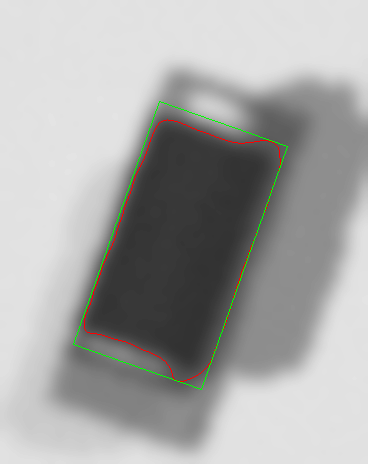

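View pics/b_scene.png

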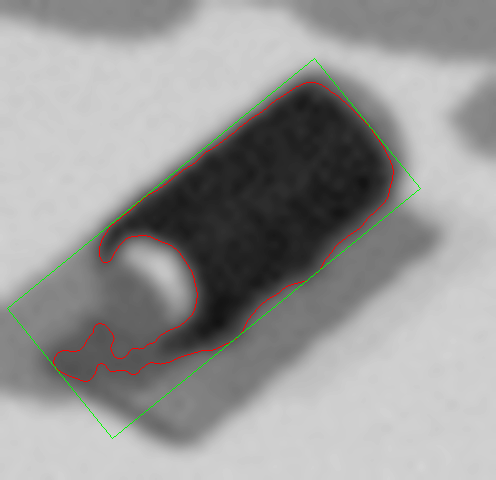

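```bash
cat >> h.py <<'E'
def contour_pts(n,img,box,th,U=8):
    x,y,w,h=box; g=cv2.imread(img)[y:y+h,x:x+w].max(2)
    g=cv2.GaussianBlur(cv2.resize(g,None,fx=U,fy=U,interpolation=cv2.INTER_CUBIC),(0,0),3)
    cs,_=cv2.findContours((g<th).astype(np.uint8),cv2.RETR_EXTERNAL,cv2.CHAIN_APPROX_NONE)
    c=max(cs,key=cv2.contourArea)[:,0,:].astype(float); return c
def fitseg(c,a,b,tol=14):
    a=np.array(a,float);b=np.array(b,float);d=(b-a)/np.linalg.norm(b-a);nn=np.array([-d[1],d[0]])
    s=(c-a)@d;e=(c-a)@nn;k=(s>0)&(s<np.linalg.norm(b-a))&(abs(e)<tol)
    v=cv2.fitLine(c[k].astype(np.float32),cv2.DIST_HUBER,0,.01,.01).ravel();p=v[2:];q=v[:2]
    return p-40*q,p+40*q
def up(p,box,U=8): return (np.array(p)+.5)/U-.5+np.array(box[:2])
E
python3 - <<'E'
from h import *
b=(262,200,46,58); 
for th in(60,72):
    c=contour_pts("top","pics/top0.png",b,th)
    L=[up(p,b) for p in fitseg(c,(150,150),(95,300))]; R=[up(p,b) for p in fitseg(c,(272,180),(217,340))]
    bs=(365,175,62,60); cs=contour_pts("scene","pics/scene0.png",bs,th+6)
    S=[up(p,bs) for p in fitseg(cs,(130,215),(285,98))]
    pl=plane("top",*L);pr=plane("top",*R)
    if pl@pr<0: pr=-pr
    bi=pl+pr;bi/=np.linalg.norm(bi)
    # plane distance of the bisector axis -> diameter check
    # scene tangent plane, oriented downwards
    ps=plane("scene",*S); ps=ps if ps[2]<0 else -ps
    A=np.array([bi,ps]); rhs=np.array([bi@C("top"),ps@C("scene")+.024])
    d=np.cross(bi,ps);d/=np.linalg.norm(d); d=d if d[0]>0 else -d
    p,*_=np.linalg.lstsq(A,rhs,rcond=None)
    print("dir",d,"yaw",np.degrees(np.arctan2(d[1],d[0])),"elev",np.degrees(np.arcsin(d[2])))
    ctr=onz("top",(284.2,230.3),.038)
    q=p+d*((ctr-p)@d); print("axis pt",q,"rad L,R",(q-C("top"))@pl,(q-C("top"))@pr)
    # ends
    P=lambda u:up(u,b)
    for nm,u,z in(("black front top edge",(205,130),.060),("rear top",(130,338),.060),("rect",(181,245),.06),("snout top",(213,88),.052)):
        print(nm,onz("top",P(u),z),(onz("top",P(u),z)-q)@d)
E
```

```text
dir [ 0.94565352 -0.32514247  0.00466865] yaw -18.974421273159248 elev 0.2674947297603918
axis pt [0.48654872 0.09924771 0.0297075 ] rad L,R 0.023967207624188844 -0.023967207624189066
black front top edge [0.52601918 0.08881199 0.06      ] 0.040859894308779475
rear top [0.45251023 0.11394766 0.06      ] -0.03682677217146046
rect [0.48525782 0.09660196 0.06      ] -0.000219075982964125
snout top [0.54184664 0.0868448  0.052     ] 0.056429461240680885
dir [ 0.94587167 -0.32452323  0.00338559] yaw -18.936805056893476 elev 0.1939803705505368
axis pt [0.48623806 0.09837679 0.02971349] rad L,R 0.0259807602337804 -0.025980760233780462
black front top edge [0.52601918 0.08881199 0.06      ] 0.040834365199550735
rear top [0.45251023 0.11394766 0.06      ] -0.03685277212248665
rect [0.48525782 0.09660196 0.06      ] -0.0002486732543882779
snout top [0.54184664 0.0868448  0.052     ] 0.05641643115615231
```

The radius from the top view checks (24.0 mm), but the axis height comes out at 30 mm against the stated 38. I'll check the two cameras against each other on other features before using it.

```bash
python3 - <<'E'
from h import *
# lens cap centroid both views
def cen(n,box,th):
    c=contour_pts(n,f"pics/{n}0.png",box,th); e=cv2.fitEllipse(c.astype(np.float32)); return up(e[0],box),np.array(e[1])/8
for th in(60,):
    a,sa=cen("top",(306,193,28,28),th); b,sb=cen("scene",(328,204,34,28),th)
    print("cap",a,sa,b,sb,tri(("top",a),("scene",b)),onz("top",a,.012),onz("scene",b,.006))
def crop(n,x,y,w,h,k,f):
    im=cv2.imread(f"pics/{n}0.png"); cv2.imwrite(f,cv2.convertScaleAbs(cv2.resize(im[y:y+h,x:x+w],None,fx=k,fy=k,interpolation=cv2.INTER_CUBIC),alpha=1.6))
crop("top",336,170,54,66,9,"pics/v_top.png"); crop("scene",258,170,75,58,10,"pics/v_sc.png")
crop("scene",365,175,62,60,9,"pics/b_sc2.png"); 
# project expected axis silhouette in scene
p=np.array([.4865,.0992,.038]);d=np.array([.9456,-.3252,0])
for s in(-.045,.045,.057): print(s,proj("top",p+s*d),proj("scene",p+s*d))
E
```

```text
cap [319.59109211 206.77021599] [15.1372118  15.72454929] [343.77496338 218.38422108] [15.60392761 20.69260025] [ 0.55855455 -0.00203402  0.00399494] [ 0.55789227 -0.00274474  0.012     ] [ 5.60398938e-01 -4.72287729e-04  6.00000000e-03]
-0.045 [278.56785895 245.07073598] [405.33925186 191.85968082]
0.045 [289.27486637 215.48687016] [382.46951553 209.58145311]
0.057 [290.68707374 211.58488789] [379.2637216  212.06562473]
```

View pics/v_top.png

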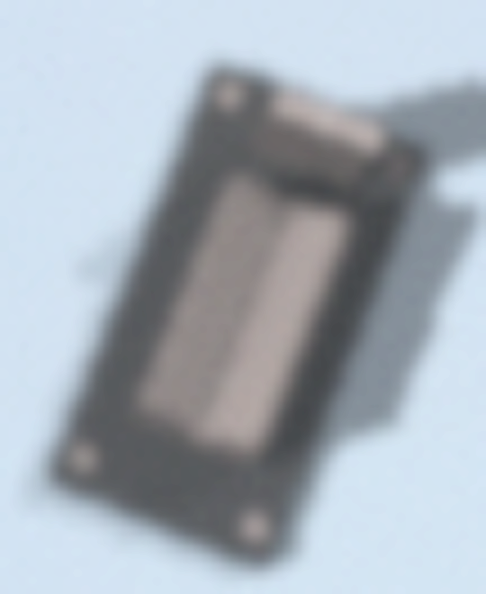

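View pics/v_sc.png

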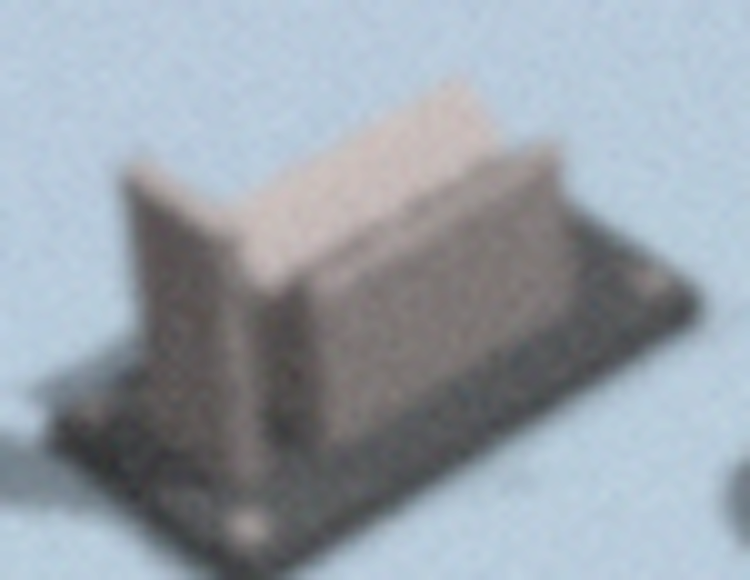

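View pics/b_sc2.png

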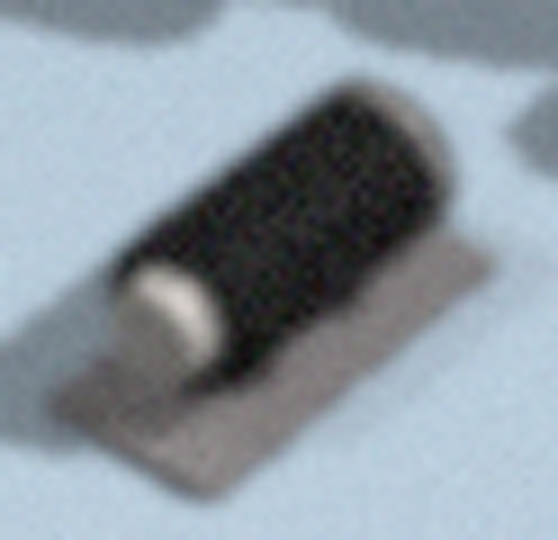

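```bash
python3 - <<'E'
from h import *
T=lambda u:(np.array(u)+.5)/9-.5+[336,170]
S=lambda u:(np.array(u)+.5)/10-.5+[258,170]
pr={"far+y":((229,97),(247,527)),"near+y":((84,459),(650,280)),"far-y":((400,165),(92,410)),
"stop topL":((275,100),(225,232)),"stop topR":((382,140),(130,165)),"Vend topL? near":((142,405),(555,150)),"V near -y":((262,445),(460,85))}
for k,(a,b) in pr.items():
    a=T(a);b=S(b); x=tri(("top",a),("scene",b)); print(k,x.round(4),"res",(proj("top",x)-a).round(2),(proj("scene",x)-b).round(2))
for k in("far+y","near+y","far-y"):
    x=onz("top",T(pr[k][0]),.012); print(k,"top@12mm",x.round(4),"scene diff px",(proj("scene",x)-S(pr[k][1])).round(2))
x=onz("top",T((253,527)),.012);print("near-y",x)
x=onz("top",(319.59,206.77),.011);x[2]=.007;print("cap diff px",proj("scene",x)-[343.77,218.38])
E
```

```text
far+y [ 0.6378 -0.1256  0.013 ] res [-0.07  0.03] [-0.09 -0.01]
near+y [ 0.5171 -0.077   0.0134] res [-0.16  0.06] [-0.2  -0.02]
far-y [ 0.6151 -0.1816  0.0124] res [-0.25  0.12] [-0.33 -0.04]
stop topL [ 0.6232 -0.1327  0.0892] res [-0.05  0.03] [-0.07 -0.01]
stop topR [ 0.6105 -0.1654  0.0896] res [-0.21  0.1 ] [-0.27 -0.04]
Vend topL? near [ 0.5309 -0.0938  0.0591] res [ 0.19 -0.08] [0.24 0.02]
V near -y [ 0.5175 -0.1292  0.0594] res [-0.63  0.27] [-0.77 -0.08]
far+y top@12mm [ 0.6381 -0.1259  0.012 ] scene diff px [-0.23  0.33]
near+y top@12mm [ 0.5174 -0.0776  0.012 ] scene diff px [-0.43  0.43]
far-y top@12mm [ 0.6155 -0.1824  0.012 ] scene diff px [-0.7   0.11]
near-y [ 0.49547307 -0.13274574  0.012     ]
cap diff px [-0.47471338 -1.16520109]
```

```bash
python3 - <<'E'
from h import *
bs=(365,175,62,60)
q=np.array([.4865,.0992,0]);d=np.array([.9457,-.325,0])
b=(262,200,46,58);c=contour_pts("top","pics/top0.png",b,60)
L=[up(p,b) for p in fitseg(c,(150,150),(95,300))]; R=[up(p,b) for p in fitseg(c,(272,180),(217,340))]
pl=plane("top",*L);pr=plane("top",*R); pr=pr if pl@pr>0 else -pr
bi=pl+pr;bi/=np.linalg.norm(bi)
for th in(45,55,66):
    cs=contour_pts("scene","pics/scene0.png",bs,th)
    S=fitseg(cs,(120,220),(285,90),22)
    W=fitseg(cs,(215,335),(385,200),22)
    print(th,S,W)
    ps=plane("scene",*[up(p,bs) for p in S]);pw=plane("scene",*[up(p,bs) for p in W])
    ps=ps if ps[2]<0 else -ps; pw=pw if pw@ps>0 else -pw
    b2=ps+pw;b2/=np.linalg.norm(b2)
    A=np.array([bi,b2]);p,*_=np.linalg.lstsq(A,np.array([bi@C("top"),b2@C("scene")]),rcond=None)
    dd=np.cross(bi,b2);dd/=np.linalg.norm(dd);dd*=np.sign(dd[0]); x=p+dd*((q-p)@d)/(dd@d)
    print(" axis",x,dd,"scene radius",(x-C("scene"))@ps,(x-C("scene"))@pw)
E
```

```text
45 (array([171.89757, 182.54326], dtype=float32), array([235.82954, 134.45271], dtype=float32)) (array([277.1099 , 288.54733], dtype=float32), array([337.59372, 236.186  ], dtype=float32))
 axis [0.48649809 0.09919445 0.03036794] [ 0.94628427 -0.32271164 -0.02008158] scene radius 0.02208808154391832 -0.022088081543918302
55 (array([172.7483 , 178.87175], dtype=float32), array([236.67195, 130.7701 ], dtype=float32)) (array([282.38483, 290.13245], dtype=float32), array([342.65234, 237.52228], dtype=float32))
 axis [0.48651495 0.0992435  0.02985523] [ 0.94631408 -0.32246725 -0.02246204] scene radius 0.02315754426806088 -0.023157544268060548
66 (array([171.10257, 176.95325], dtype=float32), array([235.11285, 128.96695], dtype=float32)) (array([285.6299 , 294.19977], dtype=float32), array([345.73337, 241.40227], dtype=float32))
 axis [0.48653563 0.09930368 0.02922624] [ 0.94631957 -0.3224164  -0.02295504] scene radius 0.024323678178451883 -0.02432367817845211
```

```bash
python3 - <<'E'
import cv2
def crop(n,x,y,w,h,k,f):
    im=cv2.imread(f"pics/{n}0.png"); cv2.imwrite(f,cv2.convertScaleAbs(cv2.resize(im[y:y+h,x:x+w],None,fx=k,fy=k,interpolation=cv2.INTER_CUBIC),alpha=1.7))
crop("top",262,200,46,62,9,"pics/r_top.png"); crop("scene",365,175,65,62,11,"pics/r_sc.png")
E
```

```text
(no output)
```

View pics/r_top.png

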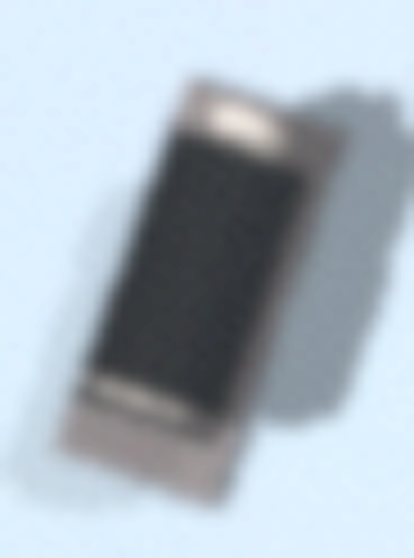

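View pics/r_sc.png

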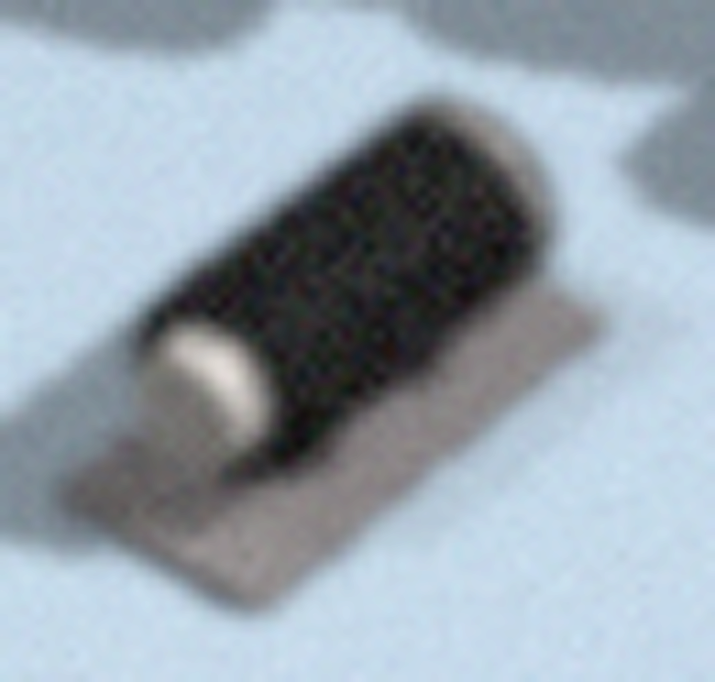

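```bash
python3 - <<'E'
from h import *
T=lambda u:(np.array(u)+.5)/9-.5+[262,200]
S=lambda u:(np.array(u)+.5)/11-.5+[365,175]
pr={"far+y":((190,75),(258,610)),"far-y":((350,130),(63,500)),"near+y":((55,447),(608,325))}
for k,(a,b) in pr.items():
    a=T(a);b=S(b); x=tri(("top",a),("scene",b)); print(k,x.round(4),"res",(proj("top",x)-a).round(2),(proj("scene",x)-b).round(2), "top@6",onz("top",a,.006).round(4),"scene@6",onz("scene",b,.006).round(4))
P=[onz("top",T(u),.006) for u in((190,75),(350,130),(220,510),(55,447))]
P=np.array(P);print("centre",P.mean(0),np.linalg.norm(P-np.roll(P,1,0),axis=1), "yaw",np.degrees(np.arctan2(*( (P[0]+P[1]-P[2]-P[3])[[1,0]]))))
# snout front disc centre in scene approx
a=S((190,405)); print(onz("scene",a,.038),onz("scene",a,.030))
E
```

```text
far+y [0.5546 0.1081 0.0034] res [-0.32  0.1 ] [-0.42 -0.01] top@6 [0.5546 0.107  0.006 ] scene@6 [0.557  0.1098 0.006 ]
far-y [0.5364 0.0562 0.0013] res [-0.68  0.23] [-0.88 -0.03] top@6 [0.5367 0.0539 0.006 ] scene@6 [0.5407 0.0598 0.006 ]
near+y [0.4323 0.15   0.0019] res [-0.26  0.07] [-0.32  0.  ] top@6 [0.4325 0.1487 0.006 ] scene@6 [0.4369 0.1517 0.006 ]
centre [0.48403845 0.10106578 0.006     ] [0.12909483 0.05598177 0.13077659 0.05766789] yaw -18.50605020496449
[0.53568611 0.08528868 0.038     ] [0.52677969 0.08261287 0.03      ]
```

```bash
python3 - <<'E'
from h import *
T=lambda u:(np.array(u)+.5)/9-.5+[336,170]
S=lambda u:(np.array(u)+.5)/10-.5+[258,170]
o=np.array([.5666,-.12965]);yaw=np.radians(-22.15);d=np.array([np.cos(yaw),np.sin(yaw)]);n=np.array([-d[1],d[0]])
def f(k,a,z,cam="top"):
    x=(onz(cam,T(a),z) if cam=="top" else onz(cam,S(a),z))[:2]-o; print(cam,k,(x@d*1e3).round(1),(x@n*1e3).round(1))
for k,a,z in(("V nearL",(138,410),.064),("V nearR",(264,452),.064),("V farL",(226,178),.064),("V farR",(355,208),.064),
 ("bot far",(284,195),.049),("bot near",(197,435),.049),("stop frontL",(268,115),.092),("stop frontR",(380,153),.092),("stop backL",(277,95),.092),("stop backR",(386,130),.092),
 ("footFL",(215,63),.012),("footFR",(432,148),.012),("footNR",(270,568),.012),("footNL",(47,475),.012)): f(k,a,z)
for k,a,z in(("scr F+y",(247,527),.012),("scr N+y",(650,280),.012),("scr F-y",(92,410),.012),("V nearL",(558,145),.064),("V nearR",(462,78),.064),("stop fr/back L",(228,235),.092),("R",(128,162),.092)): f(k,a,z,"scene")
# corrected barrel axis from top at z=.038
b=(262,200,46,58);c=contour_pts("top","pics/top0.png",b,60)
L=[up(p,b) for p in fitseg(c,(150,150),(95,300))]; R=[up(p,b) for p in fitseg(c,(272,180),(217,340))]
m=[(L[i]+R[i])/2 for i in(0,1)]
l=[onz("top",x,.038) for x in m]; print(l)
E
```

```text
top V nearL -49.5 20.9
top V nearR -46.6 -20.6
top V farL 29.7 22.7
top V farR 36.4 -18.6
top bot far 34.4 3.0
top bot near -48.0 0.2
top stop frontL 47.9 18.8
top stop frontR 50.1 -17.7
top stop backL 54.8 18.5
top stop backR 57.5 -16.8
top footFL 73.6 39.0
top footFR 74.6 -38.1
top footNR -75.0 -39.8
top footNL -74.7 38.9
scene scr F+y 63.7 29.9
scene scr N+y -67.1 29.2
scene scr F-y 63.7 -29.5
scene V nearL -43.9 23.2
scene V nearR -45.2 -13.6
scene stop fr/back L 55.8 22.9
scene R 55.2 -14.6
[array([0.47875959, 0.10107894, 0.038     ]), array([0.5058508 , 0.09177842, 0.038     ])]
```

```bash
cat >> h.py <<'E'
from scipy.spatial.transform import Rotation as Ro
def rep(target=None,yaw=None,s=None):
    s=s or env.get_state(); q=s["orientation"];R=Ro.from_quat([q[1],q[2],q[3],q[0]]).as_matrix()
    print("t",round(s["clock"],3),"tcp",s["tcp_pos"].round(4),"F",s["wrist_force"].round(1),"T",s["ft_torque"].round(2),"gap",round(s["finger_gap"],4))
    print("x",R[:,0].round(3),"y",R[:,1].round(3),"z",R[:,2].round(3))
    if yaw is not None:
        d=np.array([np.cos(np.radians(yaw)),np.sin(np.radians(yaw)),0])
        z=d if d@R[:,2]>0 else -d
        x=np.array([0,0,-1.]);Rt=np.stack([x,np.cross(z,x),z],1)
        print("turn deg (tool)",np.degrees(Ro.from_matrix(R.T@Rt).as_rotvec()).round(2), "j6",s["joint_pos"][5].round(3))
    if target is not None: print("shift cm (tool)",(100*R.T@(np.array(target)-s["tcp_pos"])).round(2))
    return R,s
E
python3 - <<'E'
from h import *
rep([.4835,.0995,.15],-18.94)
E
```

```text
t 0.1 tcp [0.1625 0.5511 0.2305] F [ 0.1 -0.4  0.4] T [ 0.04 -0.03  0.01] gap 0.0857
x [-0.001 -0.002 -1.   ] y [ 0.283  0.959 -0.002] z [ 0.959 -0.283 -0.   ]
turn deg (tool) [ 2.51 -0.01  0.1 ] j6 1.431
shift cm (tool) [  8.1  -34.22  43.57]
```

Request:
drive_tool:
  plan:
    - [[0.3,-2.28,2.9,0.5,0,0,1],[0.3,-2.28,2.9,0.5,0,0,1],[0.3,-2.28,2.9,0.5,0,0,1],[0.3,-2.28,2.9,0.5,0,0,1],[0.3,-2.28,2.9,0.5,0,0,1]]
  squeeze: 40

```text
clock: 0.52
tcp_pos: [0.2672, 0.3978, 0.2157]
orientation: [0.697, 0.116, 0.698, -0.116]
wrist_force: [1.0, 0.4, 0.9]
finger_gap: 0.0853
```

Request:
drive_tool:
  plan:
    - [[0.3,-2.28,2.9,0,0,0,1],[0.3,-2.28,2.9,0,0,0,1],[0.3,-2.28,2.9,0,0,0,1],[0.3,-2.28,2.9,0,0,0,1],[0.3,-2.28,2.9,0,0,0,1]]

```text
clock: 0.93
tcp_pos: [0.3673, 0.2428, 0.201]
orientation: [0.697, 0.116, 0.698, -0.116]
wrist_force: [1.0, 0.8, -1.0]
finger_gap: 0.0851
```

```bash
python3 - <<'E'
from h import *
rep([.4835,.0995,.15],-18.94)
E
```

```text
t 0.933 tcp [0.3673 0.2428 0.201 ] F [ 1.   0.8 -1. ] T [ 0.02 -0.08  0.05] gap 0.0851
x [-0.  0. -1.] y [ 0.324  0.946 -0.   ] z [ 0.946 -0.324 -0.   ]
turn deg (tool) [ 0.02 -0.01  0.  ] j6 0.731
shift cm (tool) [ 5.09 -9.79 15.64]
```

Request:
drive_tool:
  plan:
    - [[0.8,-1.96,3.13,0,0,0,1],[0.8,-1.96,3.13,0,0,0,1],[0.8,-1.96,3.13,0,0,0,1],[0.8,-1.96,3.13,0,0,0,1],[0.8,-1.96,3.13,0,0,0,1]]

```text
clock: 1.35
tcp_pos: [0.4838, 0.0993, 0.1607]
orientation: [0.697, 0.116, 0.698, -0.116]
wrist_force: [-0.3, 0.8, 0.5]
finger_gap: 0.0853
```

Request:
drive_tool:
  plan:
    - [[0,0,0,0,0,0,1],[0,0,0,0,0,0,1],[0,0,0,0,0,0,1],[0,0,0,0,0,0,1],[0,0,0,0,0,0,1]]

```text
clock: 1.77
tcp_pos: [0.4825, 0.1021, 0.1616]
orientation: [0.698, 0.116, 0.698, -0.116]
wrist_force: [0.2, 0.3, -0.2]
finger_gap: 0.0854
```

```bash
python3 - <<'E'
from h import *
rep([.4835,.0995,.015],-18.94)
for n,bx,k in(("top",(215,150,140,110),5),("scene",(300,90,160,150),4)):
    im=env.read_camera(n);x,y,w,h=bx
    cv2.imwrite(f"pics/{n}1.png",im[:,:,::-1]); cv2.imwrite(f"pics/{n}1c.png",cv2.convertScaleAbs(cv2.resize(im[y:y+h,x:x+w,::-1],None,fx=k,fy=k,interpolation=cv2.INTER_CUBIC),alpha=1.6))
s=env.get_state();print(proj("scene",s["tcp_pos"]),proj("top",s["tcp_pos"]))
E
```

```text
t 1.767 tcp [0.4825 0.1021 0.1616] F [ 0.2  0.3 -0.2] T [-0.02 -0.01  0.  ] gap 0.0854
x [ 0.  0. -1.] y [0.323 0.947 0.   ] z [ 0.947 -0.323  0.   ]
turn deg (tool) [ 0.12  0.   -0.02] j6 0.374
shift cm (tool) [14.66 -0.22  0.17]
[399.78023049 157.31749195] [278.68620336 228.77596862]
```

View pics/top1c.png

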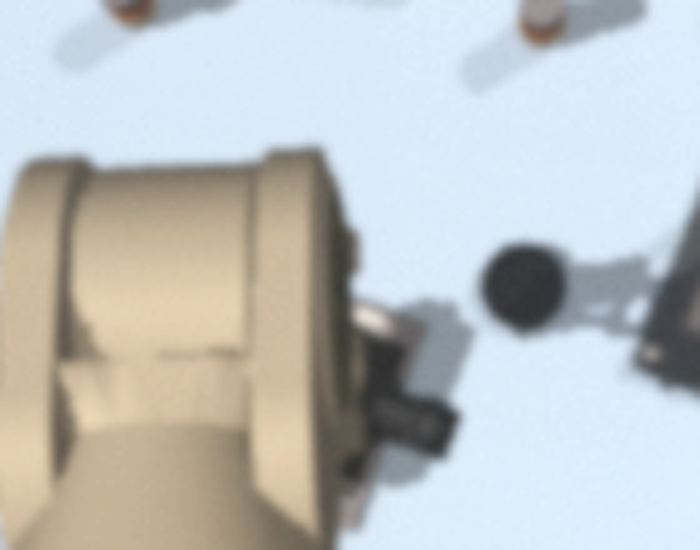

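View pics/scene1c.png

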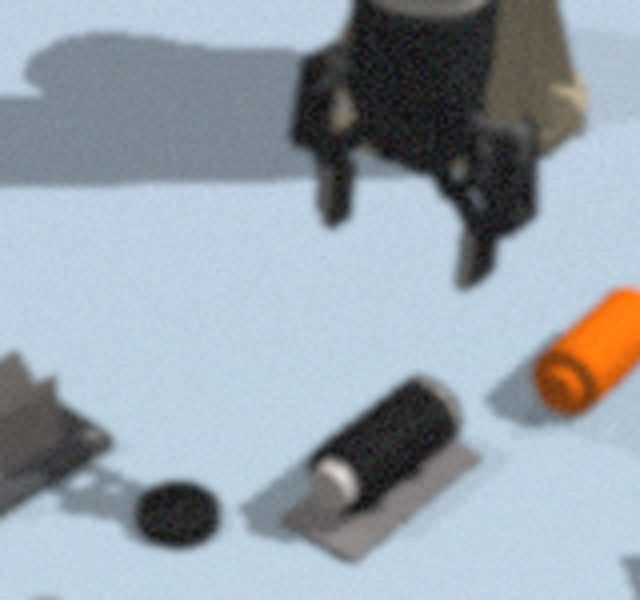

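Scene view: the fingertips at (384,145) and (420,161) sit about 1.8 px right of where kinematics puts them. So the scene camera is biased in the same sense as its disagreement with the top view, which explains most of the low barrel height. I'll trust the top view for x and y, use 38 mm for height, and descend.

Request:
drive_tool:
  plan:
    - [[2,-0.22,0.17,0.1,0,0,1],[2,0,0,0,0,0,1],[2,0,0,0,0,0,1],[2,0,0,0,0,0,1],[2,0,0,0,0,0,1]]

```text
clock: 2.28
tcp_pos: [0.484, 0.0992, 0.0609]
orientation: [0.698, 0.116, 0.697, -0.116]
wrist_force: [0.7, 0.5, -0.6]
finger_gap: 0.0853
```

Request:
drive_tool:
  plan:
    - [[1.1,0,0,0,0,0,1],[1.1,0,0,0,0,0,1],[1.1,0,0,0,0,0,1],[1.1,0,0,0,0,0,1],[0.2,0,0,0,0,0,1]]

```text
clock: 2.7
tcp_pos: [0.4827, 0.099, 0.014]
orientation: [0.697, 0.116, 0.698, -0.117]
wrist_force: [-0.2, 0.3, 0.1]
finger_gap: 0.0853
```

```bash
python3 - <<'E'
from h import *
rep([.4835,.0995,.015],-18.94)
for n,bx,k in(("scene",(340,130,130,120),5),):
    im=env.read_camera(n);x,y,w,h=bx
    cv2.imwrite(f"pics/{n}2c.png",cv2.convertScaleAbs(cv2.resize(im[y:y+h,x:x+w,::-1],None,fx=k,fy=k,interpolation=cv2.INTER_CUBIC),alpha=1.9))
E
```

```text
t 2.7 tcp [0.4827 0.099  0.014 ] F [-0.2  0.3  0.1] T [ 0.04  0.06 -0.03] gap 0.0853
x [-0.002 -0.    -1.   ] y [ 0.325  0.946 -0.001] z [ 0.946 -0.325 -0.002]
turn deg (tool) [-0.02 -0.12  0.04] j6 0.37
shift cm (tool) [-0.1   0.07  0.06]
```

View pics/scene2c.png

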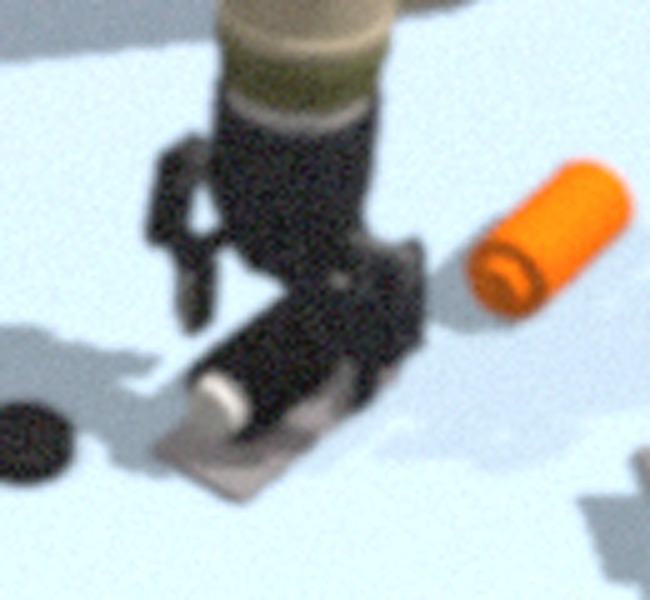

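The fingers straddle the barrel in mid-length (scene about 400,200). Closing.

Request:
drive_tool:
  plan:
    - [[0,0,0,0,0,0,0.3],[0,0,0,0,0,0,0.3],[0,0,0,0,0,0,0.3],[0,0,0,0,0,0,0.3],[0,0,0,0,0,0,0.3]]
  squeeze: 45

```text
clock: 3.17
tcp_pos: [0.487, 0.1012, 0.0175]
orientation: [0.699, 0.119, 0.696, -0.114]
wrist_force: [1.0, 8.8, 4.8]
finger_gap: 0.0467
```

Request:
drive_tool:
  plan:
    - [[0,0,0,0,0,0,0.3],[0,0,0,0,0,0,0.3],[0,0,0,0,0,0,0.3],[0,0,0,0,0,0,0.3],[0,0,0,0,0,0,0.3]]

```text
clock: 3.58
tcp_pos: [0.487, 0.1012, 0.0175]
orientation: [0.699, 0.119, 0.696, -0.114]
wrist_force: [1.2, 10.8, 5.4]
finger_gap: 0.047
```

```bash
python3 - <<'E'
from h import *
rep([.4835,.0995,.015],-18.94)
E
```

```text
t 3.583 tcp [0.487  0.1012 0.0175] F [ 1.2 10.8  5.4] T [ 1.91 -0.33  0.04] gap 0.047
x [ 0.006  0.006 -1.   ] y [0.324 0.946 0.008] z [ 0.946 -0.324  0.004]
turn deg (tool) [ 0.01  0.21 -0.45] j6 0.37
shift cm (tool) [ 0.24 -0.27 -0.28]
```

Gripped, gap 47 mm. The side force shows the barrel really lies about 3 mm further towards +y than the top view said. Lifting and checking.

Request:
drive_tool:
  plan:
    - [[-0.6,0,0,0,0,0,0.3],[-1.5,0,0,0,0,0,0.3],[-2,0,0,0,0,0,0.3],[-2.2,0,0,0,0,0,0.3],[-2.2,0,0,0,0,0,0.3]]

```text
clock: 4.0
tcp_pos: [0.4835, 0.0982, 0.1013]
orientation: [0.697, 0.117, 0.698, -0.117]
wrist_force: [0.8, -0.1, -2.9]
finger_gap: 0.0466
```

Request:
drive_tool:
  plan:
    - [[0,0,0,0,0,0,0.3],[0,0,0,0,0,0,0.3],[0,0,0,0,0,0,0.3],[0,0,0,0,0,0,0.3],[0,0,0,0,0,0,0.3]]

```text
clock: 4.42
tcp_pos: [0.483, 0.0983, 0.0989]
orientation: [0.696, 0.117, 0.698, -0.117]
wrist_force: [-0.2, 0.1, -1.8]
finger_gap: 0.0468
```

```bash
python3 - <<'E'
from h import *
rep([.52,-.10,.1],-22.15)
for n,bx,k in(("scene",(330,90,130,120),6),):
    im=env.read_camera(n);x,y,w,h=bx
    cv2.imwrite(f"pics/{n}3.png",im[:,:,::-1])
    cv2.imwrite(f"pics/{n}3c.png",cv2.convertScaleAbs(cv2.resize(im[y:y+h,x:x+w,::-1],None,fx=k,fy=k,interpolation=cv2.INTER_CUBIC)[:600],alpha=1.9))
E
```

```text
t 4.417 tcp [0.483  0.0983 0.0989] F [-0.2  0.1 -1.8] T [-0.03 -0.03  0.  ] gap 0.0468
x [-0.003 -0.    -1.   ] y [ 0.326  0.945 -0.001] z [ 0.945 -0.326 -0.003]
turn deg (tool) [ 3.11 -0.14  0.06] j6 0.37
shift cm (tool) [ -0.12 -17.54   9.96]
```

View pics/scene3c.png

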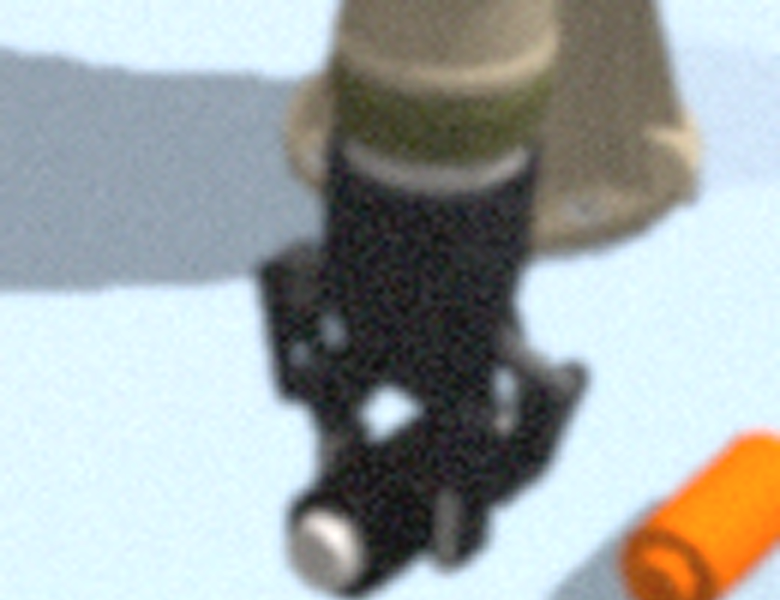

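The barrel is held level: about 2 N of weight, no moment. The snout is at scene about (383,181). Next is to carry it over the open end of the groove, backed off 25 mm from the stop.

Request:
drive_tool:
  plan:
    - [[-0.2,-1.84,1.2,0.6,0,0,0.3],[0,-1.84,1.2,0.6,0,0,0.3],[0,-1.84,1.2,0.6,0,0,0.3],[0,-1.84,1.2,0.6,0,0,0.3],[0,-1.84,1.2,0.7,0,0,0.3]]

```text
clock: 4.88
tcp_pos: [0.5083, -0.0095, 0.1015]
orientation: [0.693, 0.136, 0.694, -0.136]
wrist_force: [0.4, -0.4, -2.4]
finger_gap: 0.0465
```

Request:
drive_tool:
  plan:
    - [[0,-1.84,1.2,0,0,0,0.3],[0,-1.84,1.2,0,0,0,0.3],[0,-1.84,1.2,0,0,0,0.3],[0,-1.84,1.2,0,0,0,0.3],[0,-1.0,0.6,0,0,0,0.3]]

```text
clock: 5.3
tcp_pos: [0.5274, -0.1086, 0.1015]
orientation: [0.694, 0.136, 0.694, -0.137]
wrist_force: [0.7, -0.3, -2.3]
finger_gap: 0.0471
```

Request:
drive_tool:
  plan:
    - [[0,0,0,0,0,0,0.3],[0,0,0,0,0,0,0.3],[0,0,0,0,0,0,0.3],[0,0,0,0,0,0,0.3],[0,0,0,0,0,0,0.3]]

```text
clock: 5.72
tcp_pos: [0.5269, -0.1054, 0.1022]
orientation: [0.694, 0.135, 0.694, -0.135]
wrist_force: [-0.3, 0.4, -2.2]
finger_gap: 0.047
```

```bash
python3 - <<'E'
from h import *
rep([.5373,-.1151,.075],-22.15)
for n,bx,k in(("scene",(240,110,130,120),5),("top",(310,150,100,100),6)):
    im=env.read_camera(n);x,y,w,h=bx
    cv2.imwrite(f"pics/{n}4.png",im[:,:,::-1])
    cv2.imwrite(f"pics/{n}4c.png",cv2.convertScaleAbs(cv2.resize(im[y:y+h,x:x+w,::-1],None,fx=k,fy=k,interpolation=cv2.INTER_CUBIC)[:600],alpha=1.9))
E
```

```text
t 5.717 tcp [ 0.5269 -0.1054  0.1022] F [-0.3  0.4 -2.2] T [-0.01 -0.    0.01] gap 0.047
x [-0.  0. -1.] y [0.375 0.927 0.   ] z [ 0.927 -0.375 -0.001]
turn deg (tool) [ 0.1  -0.03 -0.01] j6 0.038
shift cm (tool) [ 2.72 -0.51  1.33]
```

View pics/scene4c.png

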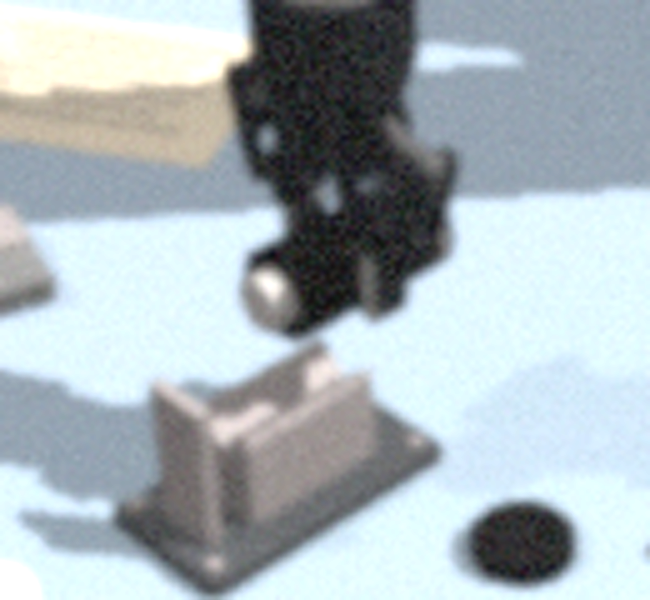

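View pics/top4c.png

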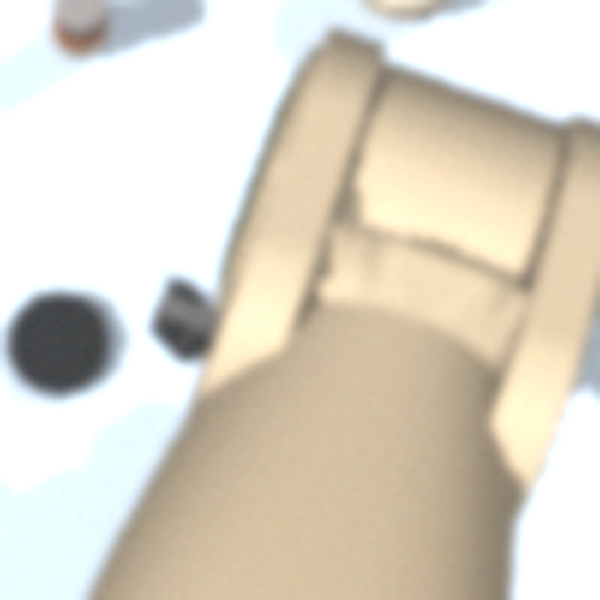

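```bash
python3 - <<'E'
from h import *
o=np.array([.5666,-.12965]);yaw=np.radians(-22.15);d=np.array([np.cos(yaw),np.sin(yaw)]);n=np.array([-d[1],d[0]])
s=env.get_state()
def sn(p): x=np.array(p)[:2]-o; return (x@d*1e3).round(1),(x@n*1e3).round(1)
print("tcp",sn(s["tcp_pos"]))
p=s["tcp_pos"].copy();p[2]+=.0205;p[:2]+=.057*d
print("expected tip px",proj("scene",p),sn(p))
for px in((294.4,169.4),): print("tip scene",sn(onz("scene",px,p[2])))
S5=lambda u:(np.array(u)+.5)/5-.5+[240,110]
for k,u,z in(("stop L",(218,422),.092),("stop R",(160,383),.092),("V nearL",(370,378),.064),("V nearR",(318,347),.064),("V farL",(243,440),.064)): print(k,sn(onz("scene",S5(u),z)))
E
```

```text
tcp (np.float64(-45.7), np.float64(7.3))
expected tip px [290.05406515 171.12168041] (np.float64(11.3), np.float64(7.3))
tip scene (np.float64(-0.2), np.float64(9.2))
stop L (np.float64(53.3), np.float64(30.2))
stop R (np.float64(54.2), np.float64(-11.2))
V nearL (np.float64(-41.3), np.float64(27.0))
V nearR (np.float64(-39.8), np.float64(-9.5))
V farL (np.float64(32.9), np.float64(20.3))
```

Request:
drive_tool:
  plan:
    - [[0,-0.38,1.3,0.1,0,0,0.3],[0.8,0,0,0,0,0,0.3],[0.8,0,0,0,0,0,0.3],[0.4,0,0,0,0,0,0.3],[0,0,0,0,0,0,0.3]]

```text
clock: 6.23
tcp_pos: [0.5359, -0.1139, 0.0803]
orientation: [0.692, 0.137, 0.695, -0.136]
wrist_force: [0.1, 0.6, -3.1]
finger_gap: 0.047
```

Request:
drive_tool:
  plan:
    - [[0.2,0,0,0,0,0,0.3],[0.2,0,0,0,0,0,0.3],[0.2,0,0,0,0,0,0.3],[0.2,0,0,0,0,0,0.3],[0,0,0,0,0,0,0.3]]

```text
clock: 6.65
tcp_pos: [0.5376, -0.1148, 0.074]
orientation: [0.694, 0.136, 0.694, -0.136]
wrist_force: [-0.9, -0.2, -1.8]
finger_gap: 0.0465
```

```bash
cat >> h.py <<'E'
def st():
    o=np.array([.5666,-.12965]);yaw=np.radians(-22.15);d=np.array([np.cos(yaw),np.sin(yaw),0]);n=np.array([-d[1],d[0],0])
    R,s=rep(yaw=-22.15); p=s["tcp_pos"]-np.r_[o,0]
    print("sn mm",(p@d*1e3).round(1),(p@n*1e3).round(1),"z",(p[2]*1e3).round(1),"F along,lat,up",(s["wrist_force"]@d).round(2),(s["wrist_force"]@n).round(2),s["wrist_force"][2].round(2),"T al,lat",(s["ft_torque"]@d).round(2),(s["ft_torque"]@n).round(2))
E
python3 -c "
from h import *
st()"
```

```text
t 6.65 tcp [ 0.5376 -0.1148  0.074 ] F [-0.9 -0.2 -1.8] T [-0.01  0.02 -0.01] gap 0.0465
x [-0.  0. -1.] y [0.378 0.926 0.   ] z [ 0.926 -0.378 -0.   ]
turn deg (tool) [-0.08 -0.02 -0.01] j6 0.032
sn mm -32.5 2.8 z 74.0 F along,lat,up -0.71 -0.53 -1.79 T al,lat -0.01 0.01
```

Request:
drive_tool:
  plan:
    - [[0.2,0,0,0,0,0,0.3],[0.2,0,0,0,0,0,0.3],[0.2,0,0,0,0,0,0.3],[0.2,0,0,0,0,0,0.3],[0,0,0,0,0,0,0.3]]

```text
clock: 7.07
tcp_pos: [0.5375, -0.1148, 0.0658]
orientation: [0.694, 0.136, 0.694, -0.136]
wrist_force: [0.6, 0.0, -2.3]
finger_gap: 0.0471
```

Request:
drive_tool:
  plan:
    - [[0.1,0,0,0,0,0,0.3],[0.1,0,0,0,0,0,0.3],[0,0,0,0,0,0,0.3],[0,0,0,0,0,0,0.3],[0,0,0,0,0,0,0.3]]

```text
clock: 7.48
tcp_pos: [0.5378, -0.1149, 0.0643]
orientation: [0.694, 0.136, 0.694, -0.136]
wrist_force: [-0.3, 0.1, -2.6]
finger_gap: 0.0465
```

```bash
python3 -c "
from h import *
st()"
```

```text
t 7.483 tcp [ 0.5378 -0.1149  0.0643] F [-0.3  0.1 -2.6] T [ 0.03  0.06 -0.  ] gap 0.0465
x [ 0.  0. -1.] y [0.378 0.926 0.   ] z [ 0.926 -0.378  0.   ]
turn deg (tool) [-0.08  0.01 -0.  ] j6 0.032
sn mm -32.2 2.8 z 64.3 F along,lat,up -0.33 -0.06 -2.57 T al,lat 0.01 0.07
```

Request:
drive_tool:
  plan:
    - [[0.1,0,0,0,0,0,0.3],[0.1,0,0,0,0,0,0.3],[0,0,0,0,0,0,0.3],[0,0,0,0,0,0,0.3],[0,0,0,0,0,0,0.3]]

```text
clock: 7.9
tcp_pos: [0.5378, -0.1149, 0.0622]
orientation: [0.694, 0.136, 0.694, -0.136]
wrist_force: [-1.3, 0.0, -2.4]
finger_gap: 0.0472
```

```bash
python3 -c "
from h import *
st()"
```

```text
t 7.9 tcp [ 0.5378 -0.1149  0.0622] F [-1.3  0.  -2.4] T [-0.02 -0.02  0.01] gap 0.0472
x [-0.  0. -1.] y [0.378 0.926 0.   ] z [ 0.926 -0.378 -0.   ]
turn deg (tool) [-0.08 -0.   -0.  ] j6 0.032
sn mm -32.3 2.8 z 62.2 F along,lat,up -1.22 -0.46 -2.45 T al,lat -0.01 -0.02
```

Request:
drive_tool:
  plan:
    - [[0.1,0,0,0,0,0,0.3],[0,0,0,0,0,0,0.3],[0,0,0,0,0,0,0.3],[0,0,0,0,0,0,0.3],[0,0,0,0,0,0,0.3]]

```text
clock: 8.32
tcp_pos: [0.5378, -0.1149, 0.0613]
orientation: [0.694, 0.136, 0.694, -0.136]
wrist_force: [1.2, 0.2, -2.8]
finger_gap: 0.0465
```

Request:
drive_tool:
  plan:
    - [[0.1,0,0,0,0,0,0.3],[0,0,0,0,0,0,0.3],[0,0,0,0,0,0,0.3],[0,0,0,0,0,0,0.3],[0,0,0,0,0,0,0.3]]

```text
clock: 8.73
tcp_pos: [0.5378, -0.1149, 0.0603]
orientation: [0.694, 0.136, 0.694, -0.136]
wrist_force: [0.3, 0.6, -2.0]
finger_gap: 0.0468
```

```bash
python3 -c "
from h import *
st()"
```

```text
t 8.733 tcp [ 0.5378 -0.1149  0.0603] F [ 0.3  0.6 -2. ] T [-0.01  0.03  0.04] gap 0.0468
x [ 0.  0. -1.] y [0.378 0.926 0.   ] z [ 0.926 -0.378 -0.   ]
turn deg (tool) [-0.08 -0.   -0.01] j6 0.032
sn mm -32.3 2.8 z 60.3 F along,lat,up 0.05 0.72 -1.95 T al,lat -0.02 0.02
```

Request:
drive_tool:
  plan:
    - [[0.1,0,0,0,0,0,0.3],[0,0,0,0,0,0,0.3],[0,0,0,0,0,0,0.3],[0,0,0,0,0,0,0.3],[0,0,0,0,0,0,0.3]]

```text
clock: 9.15
tcp_pos: [0.5379, -0.1153, 0.0597]
orientation: [0.694, 0.136, 0.694, -0.137]
wrist_force: [-1.9, -1.7, 3.9]
finger_gap: 0.047
```

Request:
drive_tool:
  plan:
    - [[0.1,0,0,0,0,0,0.3],[0,0,0,0,0,0,0.3],[0,0,0,0,0,0,0.3],[0,0,0,0,0,0,0.3],[0,0,0,0,0,0,0.3]]

```text
clock: 9.57
tcp_pos: [0.538, -0.1157, 0.0594]
orientation: [0.694, 0.136, 0.693, -0.137]
wrist_force: [-3.9, -4.3, 9.8]
finger_gap: 0.0471
```

```bash
python3 -c "
from h import *
st()"
```

```text
t 9.567 tcp [ 0.538  -0.1157  0.0594] F [-3.9 -4.3  9.8] T [-0.53  0.82  0.04] gap 0.0471
x [ 0.001 -0.002 -1.   ] y [ 0.379  0.926 -0.001] z [ 0.926 -0.379  0.002]
turn deg (tool) [-0.1   0.09  0.07] j6 0.031
sn mm -31.7 2.2 z 59.4 F along,lat,up -1.97 -5.5 9.85 T al,lat -0.8 0.56
```

Contact at TCP z 59.7 mm, as expected for a centre 80 mm up, which confirms the stated heights. It bears more on the left face, so I'll raise 2.5 mm, shift 1 mm right and advance towards the stop.

Request:
drive_tool:
  plan:
    - [[-0.25,-0.1,0,0,0,0,0.3],[0,0,0.4,0,0,0,0.3],[0,0,0.5,0,0,0,0.3],[0,0,0.5,0,0,0,0.3],[0,0,0.2,0,0,0,0.3]]

```text
clock: 9.98
tcp_pos: [0.5532, -0.122, 0.0603]
orientation: [0.694, 0.136, 0.694, -0.136]
wrist_force: [0.2, -0.5, -2.1]
finger_gap: 0.0469
```

Request:
drive_tool:
  plan:
    - [[0,0,0.1,0,0,0,0.3],[0,0,0.1,0,0,0,0.3],[0,0,0,0,0,0,0.3],[0,0,0,0,0,0,0.3],[0,0,0,0,0,0,0.3]]

```text
clock: 10.4
tcp_pos: [0.5539, -0.1225, 0.0607]
orientation: [0.694, 0.136, 0.694, -0.136]
wrist_force: [0.6, -0.4, -2.1]
finger_gap: 0.0468
```

```bash
python3 -c "
from h import *
st()"
```

```text
t 10.4 tcp [ 0.5539 -0.1225  0.0607] F [ 0.6 -0.4 -2.1] T [ 0.02  0.07 -0.06] gap 0.0468
x [-0.  0. -1.] y [0.378 0.926 0.   ] z [ 0.926 -0.378 -0.   ]
turn deg (tool) [-0.08 -0.02 -0.01] j6 0.029
sn mm -14.5 1.8 z 60.7 F along,lat,up 0.74 -0.11 -2.08 T al,lat -0.01 0.08
```

Request:
drive_tool:
  plan:
    - [[0.15,0,0,0,0,0,0.3],[0.05,0,0,0,0,0,0.3],[0,0,0,0,0,0,0.3],[0,0,0,0,0,0,0.3],[0,0,0,0,0,0,0.3]]

```text
clock: 10.82
tcp_pos: [0.5541, -0.1227, 0.0592]
orientation: [0.694, 0.136, 0.694, -0.136]
wrist_force: [-2.4, -0.5, 4.6]
finger_gap: 0.0467
```

```bash
python3 -c "
from h import *
st()"
```

```text
t 10.817 tcp [ 0.5541 -0.1227  0.0592] F [-2.4 -0.5  4.6] T [0.03 0.34 0.1 ] gap 0.0467
x [ 0. -0. -1.] y [0.378 0.926 0.   ] z [ 0.926 -0.378  0.   ]
turn deg (tool) [-0.08  0.03 -0.  ] j6 0.029
sn mm -14.2 1.8 z 59.2 F along,lat,up -1.99 -1.38 4.65 T al,lat -0.1 0.33
```

Request:
drive_tool:
  plan:
    - [[-0.1,-0.04,0,0,0,0,0.3],[0,0,0.15,0,0,0,0.3],[0,0,0.15,0,0,0,0.3],[0,0,0,0,0,0,0.3],[0,0,0,0,0,0,0.3]]

```text
clock: 11.23
tcp_pos: [0.5568, -0.1241, 0.0595]
orientation: [0.694, 0.136, 0.694, -0.136]
wrist_force: [0.1, -0.5, -1.5]
finger_gap: 0.0465
```

Request:
drive_tool:
  plan:
    - [[0,0,0.1,0,0,0,0.3],[0,0,0.1,0,0,0,0.3],[0,0,0,0,0,0,0.3],[0,0,0,0,0,0,0.3],[0,0,0,0,0,0,0.3]]

```text
clock: 11.65
tcp_pos: [0.5585, -0.1249, 0.0597]
orientation: [0.694, 0.136, 0.694, -0.136]
wrist_force: [0.2, 0.1, -1.7]
finger_gap: 0.047
```

```bash
python3 -c "
from h import *
st()"
```

```text
t 11.65 tcp [ 0.5585 -0.1249  0.0597] F [ 0.2  0.1 -1.7] T [-0.02 -0.01 -0.02] gap 0.047
x [-0.  0. -1.] y [0.378 0.926 0.   ] z [ 0.926 -0.378 -0.   ]
turn deg (tool) [-0.09 -0.01 -0.  ] j6 0.028
sn mm -9.3 1.3 z 59.7 F along,lat,up 0.2 0.16 -1.67 T al,lat -0.01 -0.01
```

No stop yet (s = −9.3 mm). I'll advance in small steps and take a look at the same time.

Request:
drive_tool:
  plan:
    - [[0,0,0.1,0,0,0,0.3],[0,0,0.1,0,0,0,0.3],[0,0,0,0,0,0,0.3],[0,0,0,0,0,0,0.3],[0,0,0,0,0,0,0.3]]

```text
clock: 12.07
tcp_pos: [0.5604, -0.1256, 0.0598]
orientation: [0.694, 0.136, 0.694, -0.136]
wrist_force: [0.9, -0.8, -1.9]
finger_gap: 0.0469
```

```bash
python3 - <<'E'
from h import *
st()
for n,bx,k in(("scene",(250,140,90,90),7),):
    im=env.read_camera(n);x,y,w,h=bx
    cv2.imwrite(f"pics/{n}5c.png",cv2.convertScaleAbs(cv2.resize(im[y:y+h,x:x+w,::-1],None,fx=k,fy=k,interpolation=cv2.INTER_CUBIC)[:600],alpha=1.9))
E
```

```text
t 12.067 tcp [ 0.5604 -0.1256  0.0598] F [ 0.9 -0.8 -1.9] T [-0.05 -0.07  0.03] gap 0.0469
x [-0.  0. -1.] y [0.378 0.926 0.   ] z [ 0.926 -0.378 -0.   ]
turn deg (tool) [-0.08 -0.   -0.01] j6 0.028
sn mm -7.3 1.4 z 59.8 F along,lat,up 1.08 -0.39 -1.95 T al,lat -0.02 -0.08
```

View pics/scene5c.png

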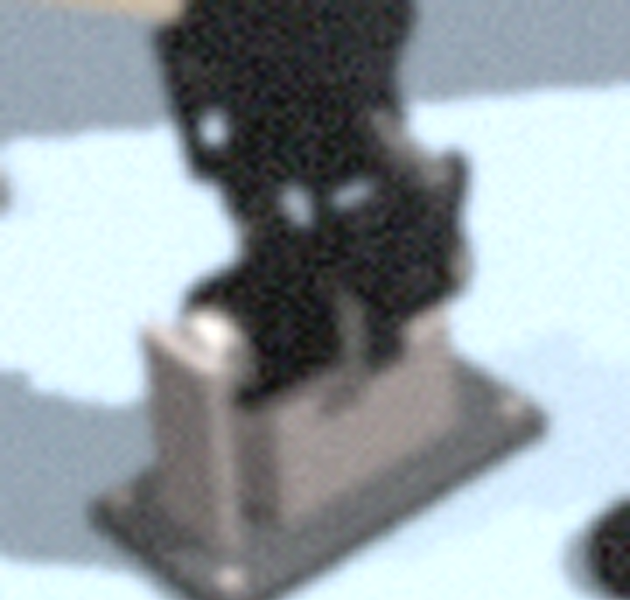

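The barrel lies in the V with the snout close behind the stop (crop about 220,340). A few mm remain.

Request:
drive_tool:
  plan:
    - [[0,0,0.1,0,0,0,0.3],[0,0,0.1,0,0,0,0.3],[0,0,0,0,0,0,0.3],[0,0,0,0,0,0,0.3],[0,0,0,0,0,0,0.3]]

```text
clock: 12.53
tcp_pos: [0.5622, -0.1264, 0.0597]
orientation: [0.694, 0.136, 0.694, -0.136]
wrist_force: [-1.1, -0.3, -1.6]
finger_gap: 0.0467
```

Request:
drive_tool:
  plan:
    - [[0,0,0.1,0,0,0,0.3],[0,0,0,0,0,0,0.3],[0,0,0,0,0,0,0.3],[0,0,0,0,0,0,0.3],[0,0,0,0,0,0,0.3]]

```text
clock: 12.95
tcp_pos: [0.5626, -0.1265, 0.0596]
orientation: [0.693, 0.136, 0.694, -0.136]
wrist_force: [-2.6, 0.8, -1.4]
finger_gap: 0.0469
```

```bash
python3 -c "
from h import *
st()"
```

```text
t 12.95 tcp [ 0.5626 -0.1265  0.0596] F [-2.6  0.8 -1.4] T [ 0.13  0.49 -0.  ] gap 0.0469
x [-0.001  0.    -1.   ] y [0.378 0.926 0.   ] z [ 0.926 -0.378 -0.001]
turn deg (tool) [-0.08 -0.06 -0.  ] j6 0.028
sn mm -4.8 1.4 z 59.6 F along,lat,up -2.74 -0.23 -1.39 T al,lat -0.06 0.51
```

Stop contact (−2.7 N along the groove). Now I press down gradually.

Request:
drive_tool:
  plan:
    - [[0.05,0,0.02,0,0,0,0.3],[0.05,0,0,0,0,0,0.3],[0,0,0,0,0,0,0.3],[0,0,0,0,0,0,0.3],[0,0,0,0,0,0,0.3]]

```text
clock: 13.37
tcp_pos: [0.5627, -0.1266, 0.0593]
orientation: [0.694, 0.136, 0.694, -0.136]
wrist_force: [-5.3, 1.0, 3.7]
finger_gap: 0.0465
```

```bash
python3 -c "
from h import *
st()"
```

```text
t 13.367 tcp [ 0.5627 -0.1266  0.0593] F [-5.3  1.   3.7] T [0.28 0.93 0.09] gap 0.0465
x [-0.001  0.    -1.   ] y [ 0.378  0.926 -0.   ] z [ 0.926 -0.378 -0.001]
turn deg (tool) [-0.07 -0.05  0.  ] j6 0.027
sn mm -4.8 1.4 z 59.3 F along,lat,up -5.28 -1.02 3.72 T al,lat -0.09 0.97
```

Request:
drive_tool:
  plan:
    - [[0.04,-0.01,0,0,0,0,0.3],[0.04,0,0,0,0,0,0.3],[0,0,0,0,0,0,0.3],[0,0,0,0,0,0,0.3],[0,0,0,0,0,0,0.3]]

```text
clock: 13.78
tcp_pos: [0.5627, -0.1266, 0.0592]
orientation: [0.694, 0.136, 0.694, -0.136]
wrist_force: [-5.8, 3.5, 8.6]
finger_gap: 0.0471
```

```bash
python3 -c "
from h import *
st()"
```

```text
t 13.783 tcp [ 0.5627 -0.1266  0.0592] F [-5.8  3.5  8.6] T [0.45 1.22 0.09] gap 0.0471
x [-0.  0. -1.] y [0.378 0.926 0.   ] z [ 0.926 -0.378 -0.   ]
turn deg (tool) [-0.06 -0.03 -0.01] j6 0.027
sn mm -4.8 1.4 z 59.2 F along,lat,up -6.74 1.05 8.64 T al,lat -0.05 1.29
```

Request:
drive_tool:
  plan:
    - [[0.04,0,0,0,0,0,0.3],[0,0,0,0,0,0,0.3],[0,0,0,0,0,0,0.3],[0,0,0,0,0,0,0.3],[0,0,0,0,0,0,0.3]]

```text
clock: 14.2
tcp_pos: [0.5627, -0.1266, 0.0592]
orientation: [0.694, 0.136, 0.694, -0.136]
wrist_force: [-7.6, 2.9, 10.7]
finger_gap: 0.0467
```

Request:
drive_tool:
  plan:
    - [[0,0,0,0,0,0,0.3],[0,0,0,0,0,0,0.3],[0,0,0,0,0,0,0.3],[0,0,0,0,0,0,0.3],[0,0,0,0,0,0,0.3]]

```text
clock: 14.62
tcp_pos: [0.5628, -0.1266, 0.0592]
orientation: [0.694, 0.136, 0.694, -0.136]
wrist_force: [-8.2, 2.5, 10.7]
finger_gap: 0.0465
```

```bash
python3 - <<'E'
from h import *
st()
F=[]
for n,bx,k in(("scene",(250,140,90,90),7),("top",(310,150,100,100),6)):
    im=env.read_camera(n);x,y,w,h=bx; F.append(env.get_state()["wrist_force"].round(1))
    cv2.imwrite(f"pics/{n}6.png",im[:,:,::-1])
    cv2.imwrite(f"pics/{n}6c.png",cv2.convertScaleAbs(cv2.resize(im[y:y+h,x:x+w,::-1],None,fx=k,fy=k,interpolation=cv2.INTER_CUBIC)[:600],alpha=1.9))
print(F)
E
```

```text
t 14.617 tcp [ 0.5628 -0.1266  0.0592] F [-8.2  2.5 10.7] T [0.52 1.39 0.1 ] gap 0.0465
x [-0.  0. -1.] y [0.378 0.926 0.   ] z [ 0.926 -0.378 -0.   ]
turn deg (tool) [-0.06 -0.01 -0.  ] j6 0.027
sn mm -4.7 1.4 z 59.2 F along,lat,up -8.55 -0.79 10.67 T al,lat -0.04 1.48
[array([-7.9,  2.3, 10. ]), array([-8.6,  2.6, 10.9])]
```

View pics/scene6c.png

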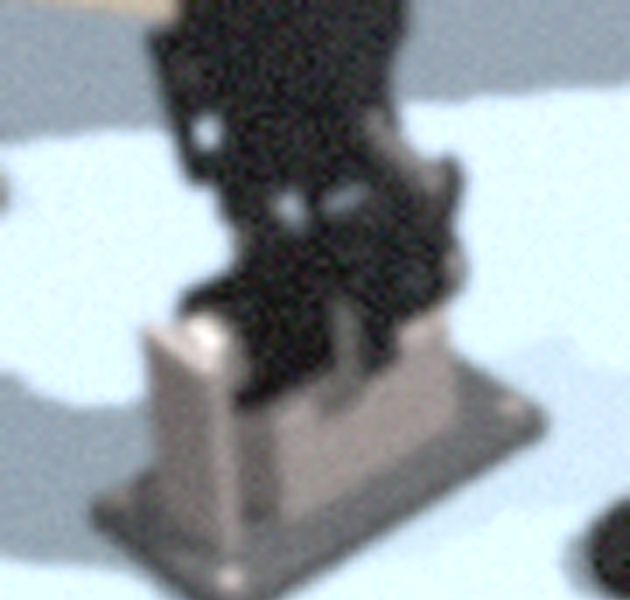

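View pics/scene6.png

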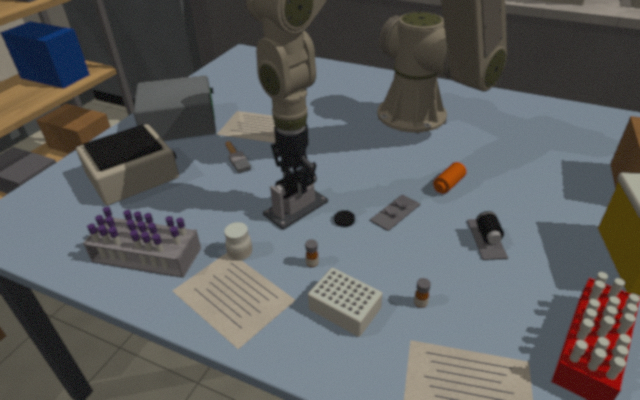

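Request:
drive_tool:
  plan:
    - [[0.02,0,-0.02,0,0,0,0.3],[0,0,0,0,0,0,0.3],[0,0,0,0,0,0,0.3],[0,0,0,0,0,0,0.3],[0,0,0,0,0,0,0.3]]

```text
clock: 15.13
tcp_pos: [0.5627, -0.1266, 0.0592]
orientation: [0.694, 0.136, 0.694, -0.136]
wrist_force: [-7.8, 2.7, 12.4]
finger_gap: 0.0473
```

Request:
drive_tool:
  plan:
    - [[0,0,0,0,0,0,0.3],[0,0,0,0,0,0,0.3],[0,0,0,0,0,0,0.3],[0,0,0,0,0,0,0.3],[0,0,0,0,0,0,0.3]]

```text
clock: 15.55
tcp_pos: [0.5627, -0.1266, 0.0592]
orientation: [0.694, 0.136, 0.694, -0.136]
wrist_force: [-7.5, 3.5, 11.9]
finger_gap: 0.0471
```

```bash
python3 - <<'E'
from h import *
st()
F=[]
for i in range(6):
    env.read_camera("top"); F.append(env.get_state()["wrist_force"])
print(np.mean(F,0),np.std(F,0))
E
```

```text
t 15.55 tcp [ 0.5627 -0.1266  0.0592] F [-7.5  3.5 11.9] T [0.6  1.37 0.08] gap 0.0471
x [ 0. -0. -1.] y [0.378 0.926 0.   ] z [ 0.926 -0.378  0.   ]
turn deg (tool) [-0.06  0.01 -0.  ] j6 0.027
sn mm -4.7 1.4 z 59.2 F along,lat,up -8.28 0.46 11.91 T al,lat 0.04 1.5
[-7.98125361  2.80813497 11.49855952] [0.46658992 0.48840589 0.87093544]
```

```bash
python3 -c "
from workcell import env
print(env.hand_in()); print(env.get_state()['wrist_force'])"
```

```text
the job is handed in; nothing more can be done
None
the job is handed in; nothing more can be done
```

The long barrel is in the V-block with its snout on the end stop. I handed the job in at about 16 s, with the gripper still holding it pressed down.

**Last checks**
- **Press:** the wrist read 11.5 N downward, averaged over six readings with about 0.9 N of scatter. Adding the barrel's weight of about 2 N, the force on the block is about 13.5 N.
- **Both faces:** the side force was about 0.5 N, so the load looks shared between the two faces. No extra tilting moment appeared as I pressed, which suggests the barrel lies flat along the groove.
- **Stop:** the snout pushes on the stop with about 8 N along the groove.
- **Surroundings:** the last scene picture shows the long barrel's rest empty. The shorter barrel and the bystanders look undisturbed by eye; I did not measure them.

**Measurements that disagreed**
- **Height from the two views:** the barrel's axis came out at 30 mm, against 38 mm in the text. The fingertips showed the scene camera to be about 2 px off, which explains much of the difference. I used 38 mm, and the barrel met the V at the matching height.
- **Sideways position:** the top view was off too. The grasp showed the barrel about 3 mm further to +y than measured, so I did the final centring in the groove and found the stop by wrist force.

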